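# Zero and set a film-coating bench

## Robot

A 6-joint arm with a two-finger parallel gripper is mounted at the origin on the work surface. World frame = base frame: x ahead of the robot, y to its left, z up, the work surface at z = 0. Lengths are in m, angles in degrees, forces in N, time in s.
With the tool pointing down it reaches from about 0.25 to 0.8 m from the base axis. Payload 8.5 kg.
Tool frame: the origin (TCP) lies between the finger pads; the fingertips stand 25 mm ahead of it and the grasp point (between the pads) lies 6 mm ahead of it; z points along the fingers, y is the line along which they close (so a half turn about z gives the same grasp; the last joint's range is limited). The gripper opens to 85 mm and grips with 20 to 120 N. Pads are 22 mm wide; open, the fingers measure 114 mm over their backs; the gripper's body (76 mm by 85 mm) begins 54 mm behind the grasp point. The pads swing forward as they close: fully open they stand 13 mm farther back than shut.
Start: joints at [-74.255, 13.648, -0.773, 75.585, 0, 90], TCP at [0.142, -0.505, 0.256] pointing down, gripper open.
Joint ranges: [-152.45, 152.45], [-59.26, 108.67], [-65.41, 83.53], [-104.44, 129.93], [-82.83, 76.93], [-180, 180]. Speed limits (degrees/s): [127.2, 127.2, 159.86, 180, 180, 180].

## Interface

Orientations are given as a 3x3 rotation matrix whose columns are the frame's x, y, z axes.
In Python, from workcell import manip gives the robot as it stands. Calls block until the motion is done:
- manip.move_ptp(position, orientation): joint-space move of the TCP to a pose.
- manip.line_to(position, v=0.15, rotation=None): straight line of the TCP; rotation=None keeps the orientation; v is the mean speed in m/s.
- manip.set_joints(angles): joint-space move.
- manip.release() and manip.gripper_close(): open the fingers fully, or close them until they stop; the grip force is fixed at half the most.
- manip.pause(seconds).
- manip.solve_ik(position, orientation): joint angles nearest the present ones, or None.
- manip.sense(): the state.
- manip.camera(name): name is "side" or "top"; returns the picture (400x640x3 uint8, red, green, blue); there is no depth.
- manip.camera_info(name): a dict with "fx", "fy", "cx", "cy" (pixels), "k1" (the pictures are not rectified: a ray, as slopes to the right and down, at radius r is drawn at 1 + k1 r^2 times it, then the intrinsics apply), "rvec" (rotation vector, rad) and "tvec" (3), from world to camera coordinates, as OpenCV has them. Camera axes: x right, y down, z forward; pixel columns grow to the right and rows downward; lengths in m; the calibration is good to about 2 mm. A picture is of the moment at which its call begins. camera_info takes no time and is no camera call.
A pose or a line that the arm cannot do raises manip.Unreachable and nothing moves.
- manip.hand_in(): hands the job in; it is judged then, once.
The state is a dict: "clock": time; "qpos": joint angles; "joint_velocities": joint speeds; "effort": joint torques, N m; "eef_pos": TCP position; "ee_rot": TCP orientation; "force": force on the tool from outside, world axes, zero at the start; "ft_torque": the same for the moment, N m; "width": finger opening in m; "grasp_force": force on a finger pad.
Only numpy, scipy, OpenCV 4.12 (cv2) and the standard library are available. Lean on these libraries where they do the work, as an engineer would, in place of code of your own. Each camera call takes 0.05 s, during which the arm holds its last target. There are 200 camera calls.

## Task

On the little film-coating bench, push the sample slide by its upright tab along the channel, under the bridge, until it is fully home against the end stop. Then turn the winged adjuster knob on the bridge clockwise until it seats at its stop, back it off a quarter turn, and finish still gripping the knob there with the slide left home. Leave the other things on the table where they are.

Things in the scene. Friction and masses are not known exactly. Their poses are not given: they have to be found in the camera images.
- bench_jig: Film-coating bench, fixed to the table: grey base plate 340 x 140 x 12 mm, origin under its centre at table level, x along the channel towards the end stop, y across, z up. Two aluminium rails (tops 22 mm above the table) leave an 84 mm wide channel on the plate.
- end_stop (a point): Top edge, mid-width, of the end stop's face that the slide's front end meets: bench x = +150 mm, 28 mm above the table.
- bridge (a point): Centre of the top of the bridge that spans the channel at bench x = +80 mm: 40 mm along x, 135 mm across, underside 38 mm and top 50 mm above the table. The steel blade under it sinks 2.5 mm per rad as the knob turns clockwise, to 0.5 mm above the slide's plate when seated; before that the slide passes freely.
- sample_slide: Loose aluminium plate 200 x 80 x 8 mm with a paper card on it, 0.35 kg nominal, lying in the channel; origin under its centre, x towards its front end, 100 mm ahead of the origin. It begins 75 to 110 mm short of the stop, its x along that of the bench. Fully home its origin is at bench x = +50 mm, height 12 mm.
- slide_handle (a point): Grip point of the slide's upright dark steel tab, 12 mm below the tab's top; tab 30 mm along x, 14 mm thick across (y), its top 50 mm above the plate's underside (62 mm above the table). The tab stands 85 mm behind the slide's origin, on the side away from the bridge; x, y, z as the slide's. Home, it is 115 mm from the knob's axis.
- adjuster (a joint): Knob angle, rad: grows clockwise seen from above. 0 is fully backed off, 2.6 is seated, where it stops dead. It begins 0.6 to 1.25 rad short of the seat. Friction about 0.08 N m holds it where it is left; it does not rise or sink. Seated, the wing lies along the channel (bench x); a quarter turn off, it lies across the channel.
- adjuster_grip (a point): Grip point of the winged knob on the bridge, on its vertical axis at bench x = +80 mm, y = 0, 82 mm above the table. The dark steel wing is 50 mm long (this point's x), 12 mm thick (its y) and 30 mm tall, from 64 to 94 mm above the table, on a round neck 26 mm across.
- jar: Glass jar with white lid, 52 mm across, 62 mm high, loose on the table near the bench; leave alone. Origin at its underside.
- beaker: Clear beaker, 60 mm across, 70 mm high, loose on the table near the bench; leave alone. Origin at its underside.
- tub: White tub, 72 mm across, 55 mm high, loose on the table near the bench; leave alone. Origin at its underside.
- spatula: Spatula 180 mm long, lying flat, loose on the table near the bench; leave alone. Origin at its underside.
- brush: Brush 170 mm long, lying flat, loose on the table near the bench; leave alone. Origin at its underside.
- weight: Brass balance weight, 36 mm across, 46 mm high, loose on the table near the bench; leave alone. Origin at its underside.
- dish: White porcelain dish, 90 mm across, 18 mm high, loose on the table near the bench; leave alone. Origin at its underside.
Mind the look-alikes: they are no part of the job. Of the things that look like the sample_slide, the smallest one is meant.

How it is judged (in metres and radians):
On the way, in this order (a step that is already met when the one before it is completed fails the run):
1. the slide is home against the end stop (within 5 mm), flat in the channel (x of sample_slide in the frame of bench_jig above 0.045 m and z of sample_slide in the frame of bench_jig between 0.009 and 0.016 m), for 0.2 s.
2. the knob is turned clockwise to its seat (within 0.08 rad) with the slide still home (x of sample_slide in the frame of bench_jig above 0.045 m and value of joint adjuster above 2.52 rad), for 0.2 s.
At the end, for the whole second after the job is handed in: The knob rests a quarter turn (1.57 rad, within 0.26 rad) back from its seat, the fingers still gripping it (over 2 N), and the slide lies flat and home, within 5 mm of the end stop (all of step 1 and value of joint adjuster between 0.77 and 1.29 rad and velocity of joint adjuster between -0.1 and 0.1 rad/s and contact force between the fingers and adjuster above 2 N); the arm keeps its last pose, push and grip.
It fails at once if another thing on the table is moved more than 30 mm (distance of any of jar, beaker, tub, spatula, brush, weight, dish from where it was at the start of the episode above 0.03 m).
It also fails if it takes over 51 s, if anything falls off the work surface, if the arm or the gripper's body presses on something with over 40 N, if the wrist force passes 120 N, or if a joint passes its speed limit or range.

## Working session

There is one attempt and no reset: what is moved stays moved. The work goes in short steps, each a Python script; the robot and the scene stay as the last script left them, time stands still between calls to the robot, and variables do not carry over. Pictures are saved under pics/ and viewed, at most 10 in all, crops included, and the job is handed in when it is done.

```bash
mkdir -p pics; ls; python3 - <<'E'
from workcell import manip
import cv2
for n in("top","side"):
    cv2.imwrite(f"pics/{n}0.png",manip.camera(n)[:,:,::-1]); print(manip.camera_info(n))
print(manip.sense())
E
```

```text
pics
{'fx': 447.0483848032217, 'fy': 447.0483848032217, 'cx': 315.73606883338545, 'cy': 194.00466719796248, 'k1': -0.04685368149188991, 'rvec': array([ 2.15268278, -2.10050216,  0.16206301]), 'tvec': array([-0.07907429,  0.51725368,  1.09621519])}
{'fx': 483.1396997714771, 'fy': 483.1396997714771, 'cx': 311.63675433197943, 'cy': 207.0516705631361, 'k1': -0.08991031473596359, 'rvec': array([ 0.26489417, -2.68850483,  1.46168637]), 'tvec': array([0.52205466, 0.18242616, 1.00125542])}
{'clock': 0.1, 'qpos': array([-7.42550904e+01,  1.36774656e+01, -8.11915015e-01,  7.55839715e+01,
        5.40564323e-04,  8.99989173e+01]), 'joint_velocities': array([-0.0430017 ,  0.00580021,  0.15918319,  0.00994871,  0.09512286,
       -0.06825105]), 'effort': array([-4.92067429e-04, -5.39720500e+01,  3.46998239e+01,  1.34076137e-02,
       -4.84141742e-05,  5.12590802e-06]), 'eef_pos': array([ 0.14237224, -0.5049758 ,  0.25574372]), 'ee_rot': array([[ 9.62474224e-01,  2.71372907e-01, -3.38318034e-04],
       [ 2.71373118e-01, -9.62473432e-01,  1.23476192e-03],
       [ 9.45881283e-06, -1.28023694e-03, -9.99999180e-01]]), 'force': array([-0.75987642, -0.19567323, -0.08326961]), 'ft_torque': array([ 0.00516639, -0.00566648,  0.02922935]), 'grasp_force': 0.0, 'width': 0.0856291717371484}
```

View pics/top0.png

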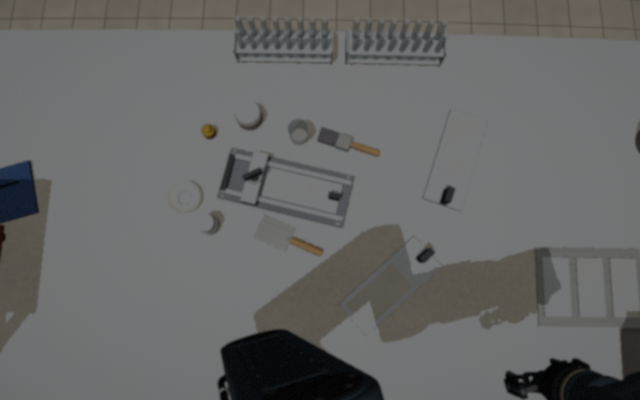

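View pics/side0.png

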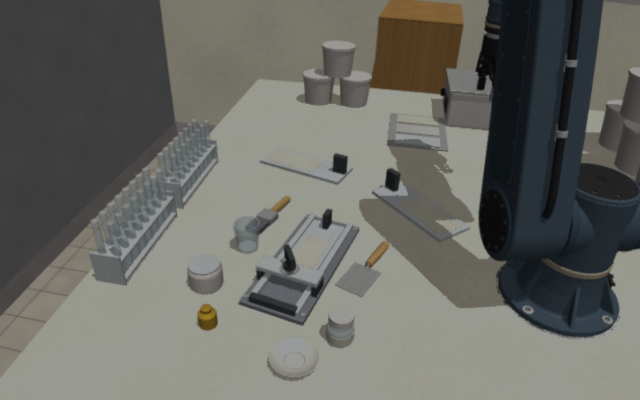

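The top view shows three slide-like plates: one in the bench channel with its tab at about (335,196), one at (455,160) with its tab at (447,195), and one at (390,285) with its tab at (426,254). The bench plate's corners are roughly (232,150), (353,177), (342,226) and (219,198). The bridge and knob are near (255,174), and the end stop is at the left. The side view shows the tab at (327,218) and the knob at (289,259). I choose the smallest slide, the one in the channel, and check it in a close crop.

```bash
cat > h.py <<'E'
import numpy as np, cv2
from workcell import manip
def cam(n):
    c=manip.camera_info(n);R=cv2.Rodrigues(np.array(c["rvec"]))[0];t=np.array(c["tvec"]);return c,R,t
def ray(n,p):
    c,R,t=cam(n);d=(np.array(p,float)-[c["cx"],c["cy"]])/[c["fx"],c["fy"]]
    u=d.copy()
    for _ in range(20): u=d/(1+c["k1"]*(u@u))
    v=R.T@np.r_[u,1]; return -R.T@t, v/np.linalg.norm(v)
def plane(n,p,z):
    o,v=ray(n,p); return o+v*(z-o[2])/v[2]
def tri(p,q):
    a,u=ray("top",p);b,v=ray("side",q)
    s=np.linalg.lstsq(np.c_[u,-v],b-a,rcond=None)[0]
    x,y=a+s[0]*u,b+s[1]*v; return (x+y)/2,np.linalg.norm(x-y)
def proj(n,P):
    c,R,t=cam(n);X=R@np.array(P)+t;u=X[:2]/X[2];u=u*(1+c["k1"]*(u@u));return u*[c["fx"],c["fy"]]+[c["cx"],c["cy"]]
E
python3 - <<'E'
import cv2,numpy as np
a=cv2.imread("pics/top0.png")[140:235,210:365];b=cv2.imread("pics/side0.png")[200:320,235:370]
a=cv2.resize(a,None,fx=5,fy=5,interpolation=2)[:, :800][:475]
b=cv2.resize(b,None,fx=4.5,fy=4.5,interpolation=2)
cv2.imwrite("pics/ct.png",cv2.convertScaleAbs(a,alpha=1.4));cv2.imwrite("pics/cs.png",cv2.convertScaleAbs(b,alpha=1.2));print(a.shape,b.shape)
for n,(x0,y0,x1,y1) in dict(top=(210,140,365,235),side=(235,200,370,320)).items():
    g=cv2.imread(f"pics/{n}0.png")[y0:y1,x0:x1].max(2)
    k,l,s,c=cv2.connectedComponentsWithStats((g<60).astype('uint8'))
    for i in range(1,k):
        if s[i,4]>15: print(n,s[i]+[x0,y0,0,0,0],c[i]+[x0,y0])
E
```

```text
(475, 775, 3) (540, 608, 3)
top [221 155  14  35 214] [227.88785047 172.25700935]
top [243 167  25  18 178] [254.87078652 174.76966292]
top [329 193  13   8  75] [334.89333333 196.08      ]
side [322 210  10  19 129] [326.62015504 218.89147287]
side [259 222  11  11  32] [263.90625 227.03125]
side [283 246  13  26 220] [288.61363636 259.92727273]
side [257 271   8   9  45] [259.46666667 274.24444444]
side [311 278  13  19 108] [316.5        288.98148148]
side [248 293  49  23 468] [272.29487179 303.85683761]
```

View pics/ct.png

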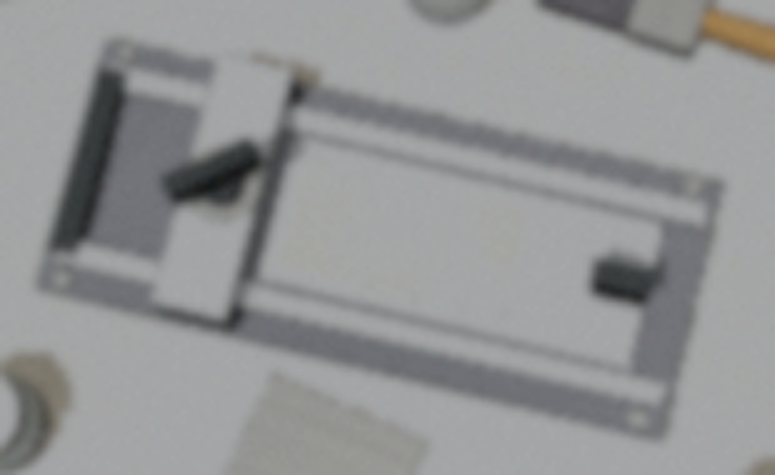

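View pics/cs.png

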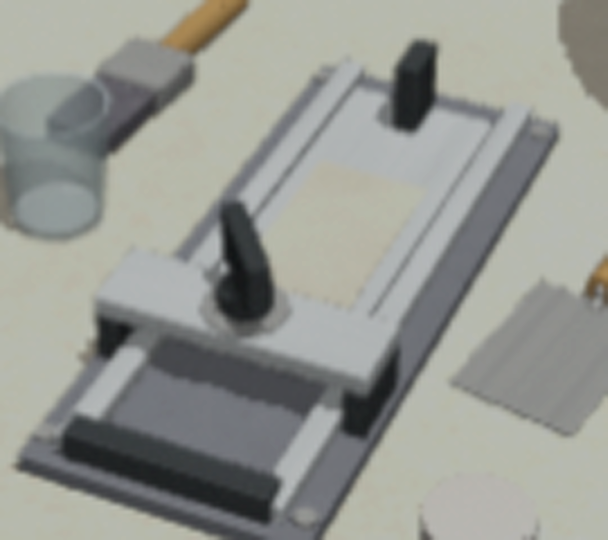

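The crops confirm the choice. The channel slide's tab is at top (334.9,196.1) and side (326.6,218.9). The wing is at top (254,174) and side (288,255), roughly 35–50° off the channel. In the top view, the plate corners are (231.6,147.6), (354.4,176), (342.6,227.6) and (217.6,198).

```bash
python3 - <<'E'
from h import *
np.set_printoptions(precision=4,suppress=True)
# top-view corners: order bench (+x,?)...
px=[(231.6,147.6),(354.4,176),(342.6,227.6),(217.6,198)]
P=np.array([plane("top",p,.012)[:2] for p in px]); print(P)
print([np.linalg.norm(P[i]-P[(i+1)%4]) for i in range(4)])
print("two-view corners",tri(px[1],(306.6,215.1)),tri(px[2],(359,227.8)),tri(px[3],(0,0))[1])
for i,q in((1,(306.6,215.1)),(2,(359,227.8)),(0,(239,303.3)),(3,(239,303.3))): print(i,plane("side",q,.012),)
# bench fit: x axis toward stop (px0/px3 end)
x=(P[0]+P[3]-P[1]-P[2]);x/=np.linalg.norm(x);c=P.mean(0);y=np.array([-x[1],x[0]])
loc=(P-c)@np.c_[x,y];print("c",c,"yaw",np.degrees(np.arctan2(x[1],x[0])),loc)
for n,a,b in(("tab",(334.9,196.1),(326.62,218.9)),("knobblob",(254.87,174.8),(288.6,259.9))):
    X,e=tri(a,b);print(n,X,e,(X[:2]-c)@np.c_[x,y])
K=np.r_[c+.08*x,.094];print("knob top pred px",proj("top",K),proj("side",K))
# wing angle from top view upper edge ends (crop px/5)
a,b=[plane("top",(210+u/5,140+v/5),.094)[:2] for u,v in((168,188),(255,155))]
d=((b-a)@np.c_[x,y]);print("wing",np.linalg.norm(b-a),np.degrees(np.arctan2(d[1],d[0])),((a+b)/2-c)@np.c_[x,y])
E
```

```text
[[ 0.645   0.1627]
 [ 0.5748 -0.1664]
 [ 0.4379 -0.1375]
 [ 0.5076  0.1918]]
[np.float64(0.33656865792054474), np.float64(0.13991478491327156), np.float64(0.3366078572820534), np.float64(0.14047216375958602)]
two-view corners (array([ 0.5757, -0.1668,  0.0068]), np.float64(0.0003147785142361052)) (array([ 0.4391, -0.1377,  0.0082]), np.float64(0.0018050249590046024)) 0.4914633383247312
1 [ 0.5741 -0.1591  0.012 ]
2 [ 0.4398 -0.1324  0.012 ]
0 [0.6442 0.1734 0.012 ]
3 [0.6442 0.1734 0.012 ]
c [0.5413 0.0127] yaw 77.99569366753455 [[ 0.1684 -0.0702]
 [-0.1682 -0.07  ]
 [-0.1684  0.07  ]
 [ 0.1682  0.0702]]
tab [ 0.5165 -0.1154  0.038 ] 0.0017757512578763272 [-0.1304 -0.0024]
knobblob [0.562  0.0879 0.0672] 0.003044993293573615 [ 0.0779 -0.0046]
knob top pred px [251.9313 173.4678] [290.9002 250.7951]
wing 0.04560261778017462 -145.40279794490542 [0.0786 0.0018]
```

```bash
cat >> h.py <<'E'
C=np.array([.5413,.0127]);YAW=np.radians(78.0)
X=np.array([np.cos(YAW),np.sin(YAW)]);Y=np.array([-X[1],X[0]])
def W(x,y,z): return np.r_[C+x*X+y*Y,z]
def down(deg):  # tool z down, tool y at world angle deg
    a=np.radians(deg);y=np.r_[np.cos(a),np.sin(a),0];z=np.r_[0,0,-1.];return np.c_[np.cross(y,z),y,z]
E
python3 - <<'E'
from h import *
np.set_printoptions(precision=3,suppress=True)
for d in(-12,168): print("push",d,manip.solve_ik(W(-.185,0,.062),down(d)))
for d in(22.6,22.6-36,22.6+54,-157.4,-157.4+54,-157.4-36): print("knob",d,manip.solve_ik(W(.08,0,.092),down(d)))
R=down(-12)
manip.gripper_close()
manip.move_ptp(W(-.19,0,.16),R)
manip.line_to(W(-.19,0,.062),v=.12)
s=manip.sense();print(s["clock"],s["eef_pos"],s["force"],s["width"])
cv2.imwrite("pics/top1.png",manip.camera("top")[:,:,::-1]);cv2.imwrite("pics/side1.png",cv2.resize(manip.camera("side")[180:330,210:410,::-1],None,fx=3,fy=3))
E
```

```text
push -12 [-18.501  22.169 -19.108  48.723   0.     83.499]
push 168 [-18.501  22.169 -19.108  48.723   0.    -96.501]
knob 22.6 [  9.259  23.376 -11.817  54.806   0.     76.659]
knob -13.399999999999999 [  9.259  23.376 -11.817  54.806   0.    112.659]
knob 76.6 [  9.259  23.376 -11.817  54.806   0.     22.659]
knob -157.4 [   9.259   23.376  -11.817   54.806    0.    -103.341]
knob -103.4 [   9.259   23.376  -11.817   54.806    0.    -157.341]
knob -193.4 [  9.259  23.376 -11.817  54.806   0.    -67.341]
3.6417 [ 0.502 -0.173  0.063] [-0.167  0.135  0.204] 0.0002554505368738034
```

View pics/side1.png

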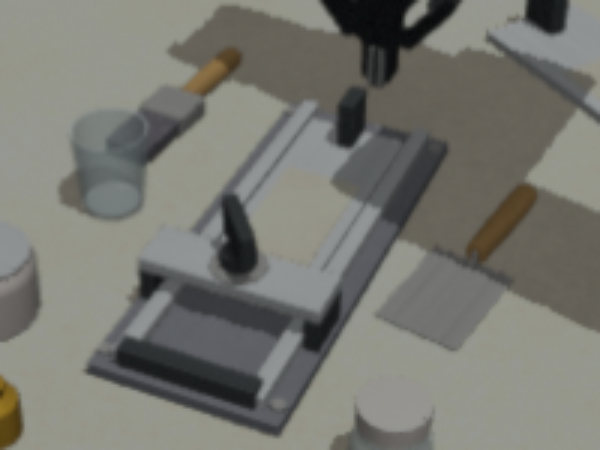

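The closed fingers, with their tip at crop (380,82), stand behind the tab at (350,115) and in line with it along the channel. Now I push, watching the force.

```bash
python3 - <<'E'
from h import *
np.set_printoptions(precision=3,suppress=True)
print("tip pred",proj("side",W(-.19,0,.038)))
manip.line_to(W(-.165,0,.056),v=.08)
f0=manip.sense()["force"]
def F(): return (manip.sense()["force"]-f0)[:2]@X
x=-.155
manip.line_to(W(x,0,.056),v=.08);print(x,F())
manip.line_to(W(-.075,0,.056),v=.06);print(F())
x=-.075
while x<-.040:
    x+=.002; manip.line_to(W(x,0,.056),v=.03); f=F(); print(round(x,3),round(f,1))
    if abs(f)>15: break
s=manip.sense();print(s["clock"],(s["eef_pos"][:2]-C)@np.c_[X,Y],s["eef_pos"][2],s["force"])
cv2.imwrite("pics/side2.png",cv2.resize(manip.camera("side")[180:330,210:410,::-1],None,fx=3,fy=3))
E
```

```text
tip pred [336.527 206.795]
-0.155 -0.34818530420929283
0.3061264224549758
-0.073 0.1
-0.071 -1.3
-0.069 0.2
-0.067 0.8
-0.065 -0.4
-0.063 -1.4
-0.061 -0.9
-0.059 -8.0
-0.057 -18.9
8.225 [-0.06  0.  ] 0.05606856657473632 [ -4.778 -18.316   4.289]
```

View pics/side2.png

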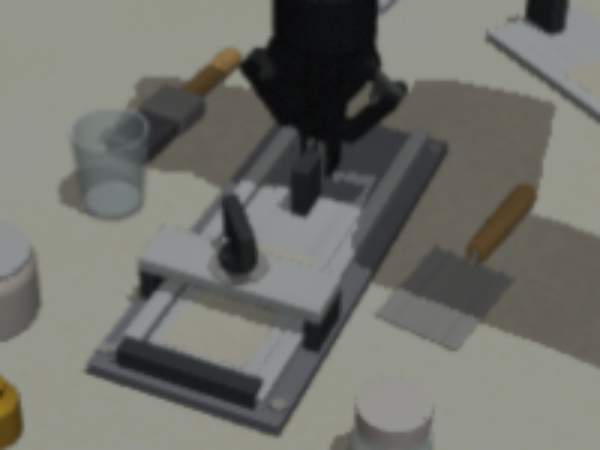

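The slide's front end is against the end stop, with the card now visible past the bridge. The force rose at TCP bench x = −0.060, which matches the home prediction of −0.061. Next I go to the knob.

```bash
python3 - <<'E'
from h import *
np.set_printoptions(precision=3,suppress=True)
manip.line_to(W(-.09,0,.056),v=.06)
manip.line_to(W(-.09,0,.17),v=.2)
manip.release()
manip.move_ptp(W(.08,0,.17),down(22.6))
manip.line_to(W(.08,0,.092),v=.08)
f0=manip.sense()["force"]
cv2.imwrite("pics/side3.png",cv2.resize(manip.camera("side")[170:320,210:410,::-1],None,fx=3,fy=3))
manip.gripper_close()
s=manip.sense();print(s["clock"],s["qpos"],s["eef_pos"],s["width"],s["grasp_force"],s["force"]-f0,s["ft_torque"])
E
```

```text
13.0333 [  9.263  23.383 -11.721  54.687   0.007  76.658] [0.56  0.091 0.093] 0.010963709965869433 62.54235506057739 [ 7.145  1.02  -1.615] [ 0.219 -1.001 -0.031]
```

View pics/side3.png

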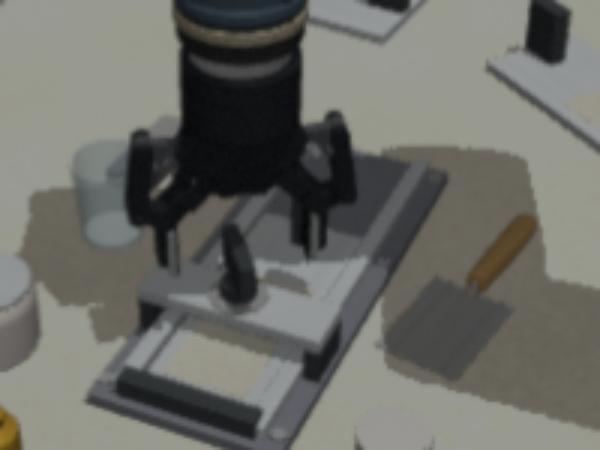

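The picture shows the wing at (237,265) centred between the open fingers. They have since closed to an 11 mm width at 62 N. I turn it clockwise (j6 increasing) until the torque jumps.

```bash
python3 - <<'E'
from h import *
np.set_printoptions(precision=2,suppress=True)
q=manip.sense()["qpos"].copy();t0=manip.sense()["ft_torque"][2];q0=q[5]
manip.set_joints(q+np.r_[0,0,0,0,0,24]);d=24
while d<52:
    s=manip.sense();print(d,s["qpos"][5]-q0,round(s["ft_torque"][2]-t0,3),s["force"],round(s["effort"][5],3))
    if abs(s["ft_torque"][2]-t0)>.8: break
    d+=2; manip.set_joints(q+np.r_[0,0,0,0,0,d])
manip.pause(.3)
s=manip.sense();print(s["clock"],s["qpos"],s["ft_torque"],s["width"],s["grasp_force"])
cv2.imwrite("pics/top4.png",cv2.resize(manip.camera("top")[130:240,190:370,::-1],None,fx=4,fy=4))
E
```

```text
24 23.79140539535625 0.026 [ 0.73  0.51 -0.02] 0.289
26 25.858368428136117 -0.083 [ 0.97  1.22 -0.9 ] 0.077
28 27.900476109367716 -0.053 [ 1.18  1.04 -0.22] 0.091
30 29.914434889972625 -0.098 [ 2.01  1.05 -0.31] 0.097
32 31.920027236913285 -0.058 [ 1.96  1.67 -0.94] 0.099
34 33.924106044571616 -0.074 [ 2.1   1.65 -1.52] 0.099
36 35.88308355796592 0.714 [ 1.62  0.99 -1.89] 0.815
38 37.86436664288594 1.538 [ 1.33  0.51 -0.33] 1.678
15.5667 [  9.27  23.38 -11.71  54.68   0.01 114.62] [ 0.47 -0.29  1.6 ] 0.01100052086139101 76.15736352279782
```

The stop is clear: torque rises from about 34° of turn to 1.5 N m. Now I back off a quarter turn.

```bash
python3 - <<'E'
from h import *
np.set_printoptions(precision=2,suppress=True)
q=manip.sense()["qpos"].copy()
for a in(110,95,80,65,50,35,22):
    q[5]=a; manip.set_joints(q)
manip.pause(.5)
s=manip.sense();print(s["clock"],s["qpos"],s["ft_torque"],s["force"],s["width"],s["grasp_force"])
a=manip.camera("top")[130:240,190:370,::-1];b=manip.camera("side")[170:320,210:410,::-1]
b=cv2.resize(b,(400,300));a=cv2.resize(a,(400,244))
cv2.imwrite("pics/end.png",np.vstack([a,b]))
E
```

```text
18.4917 [  9.26  23.39 -11.71  54.68   0.    22.04] [-0.13 -0.49 -0.1 ] [ 4.16 -0.36 -4.76] 0.010829136046271847 62.12951302528381
```

View pics/end.png

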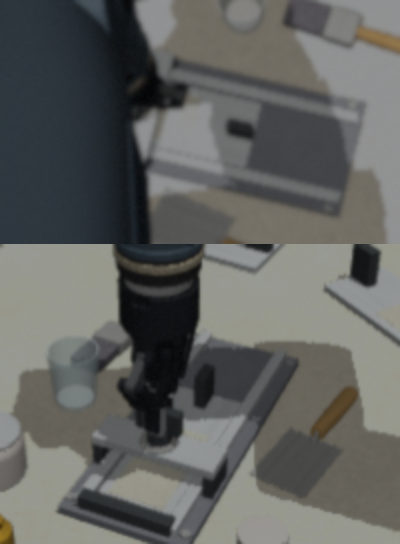

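The top half shows the tab at (298,188) in image pixels, and the side half shows it at (312,241). The wing lies across the channel, still gripped. I check that the slide is home, then hand in.

```bash
python3 - <<'E'
from h import *
P,e=tri((298,187.7),(312,241));b=(P[:2]-C)@np.c_[X,Y];print(P,e,b)
if abs(b[0]+.035)<.008: print(manip.hand_in())
E
```

```text
[ 0.53500808 -0.02041808  0.03964477] 0.00016327323296472395 [-0.03370253 -0.00073121]
the job is handed in; nothing more can be done
None
```

The job is handed in: by my measurements the slide is home against the end stop, and the knob was turned to its seat, backed off a quarter turn and is still gripped at about 62 N; the judge's verdict was not shown.

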